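# Clamp the tube on the sloping rest with the U-bolt

### The arm

A 6-joint arm with a two-finger parallel gripper is mounted at the origin on a cart in front of the work surface, level with it; the furniture and walls round the work are solid. World frame = base frame: x ahead of the robot, y to its left, z up, the work surface at z = 0. Lengths are in mm, angles in rad, forces in N, time in s.
With the tool pointing down it reaches from about 425 to 950 mm from the base axis. Payload 3.5 kg.
Tool frame: the origin (TCP) lies at the very end of the fingers, on their centre line; the grasp point (between the pads) lies 19 mm behind it; z points along the fingers, y is the line along which they close (so a half turn about z gives the same grasp; the last joint's range is limited). The gripper opens to 85 mm and grips with 20 to 120 N. Pads are 22 mm wide; open, the fingers measure 114 mm over their backs; the gripper's body (76 mm by 85 mm) begins 54 mm behind the grasp point. The pads swing forward as they close: fully open they stand 13 mm farther back than shut.
Start: joints at [1.03, 0.286, 1.577, -0, 1.279, -0.15], TCP at [257.09, 624.108, 231.325] pointing down, gripper open.
Joint ranges: [-2.77, 2.77], [-0.9, 2.22], [0.21, 2.48], [-1.53, 4.67], [0.24, 2.81], [-2.84, 2.84]. Speed limits (rad/s): [2.79, 2.79, 3.14, 3.14, 3.14, 3.14].

### API

Orientations are given as [roll, pitch, yaw] about the fixed x, y, z axes, in that order (R = Rz(yaw) Ry(pitch) Rx(roll)).
In Python, from rig import observe, viewer, ctrl gives the robot as it stands. The module is installed in compiled form; this text tells all that it offers.
- The arm moves only by the tool step_arm, never from a script. Its argument "increments" is a list that holds one entry, the list of rows, each a list of 7 numbers: the closure in counts, from 0 (fully open) to 255 (shut), then the shift along the tool's x, y, z in cm, then the turn, a rotation vector about the tool's x, y, z in rad. A call has 1 to 12 rows; each row is the pose to reach, as a shift and turn from the pose commanded when the call began, along the tool's axes at that moment; what a row does not reach only later rows make up. A row lasts 1/10 s, in which the tool goes at most 50 mm and 8.59 degrees, less where a joint would pass 70% of its speed; a pose out of reach is approached as far as the arm can. A call with a gripper value outside its range is refused whole. The fingers move at their own pace and stop on an object; the grip force is fixed at half the most. Time passes only in rows, so rows that repeat a pose let the fingers close. It gives the time, the measured TCP pose, the force, the opening and the grip force at its end, in the units of the state.
- observe(): the state, without advancing time (a new reading comes with each control period).
- viewer.grab_frame(name): name is "scene" or "top" or "wrist"; returns the picture (384x512x3 uint8, red, green, blue); there is no depth.
- viewer.camera_info(name): a dict with "K" (3x3 intrinsics, pixels), "R" (3x3) and "t" (3): a world point X has camera coordinates R X + t; the wrist camera has in their place "mount" (4x4, takes a point from camera to tool coordinates, whose origin is the TCP and whose axes are the flange's). Camera axes: x right, y down, z forward; pixel columns grow to the right and rows downward; lengths in mm; the calibration is good to about 2 mm. A picture is of the moment at which its call begins: read the wrist's pose just before it. camera_info takes no time and is no camera call.
- ctrl.close_job(): hands the job in; it is judged then, once.
The state is a dict: "t": time; "joint_positions": joint angles; "dq": joint speeds; "joint_torque": joint torques, N m; "ee_pos": TCP position; "tool_rot": TCP orientation; "wrist_force": force on the tool from outside, world axes, zero at the start; "torque": the same for the moment, N m; "finger_gap": finger opening in mm; "finger_force": force on a finger pad.
Only numpy, scipy, OpenCV 4.12 (cv2) and the standard library are available. Lean on these libraries where they do the work, as an engineer would, in place of code of your own. Each camera call takes 0.05 s, during which the arm holds its last target. There are 200 camera calls.

### The job

Take the larger of the two U-bolts out of the rack, put it astride the steel tube on the sloping rest with both legs through the two holes of the clamp plate, and press it fully home, so that its bend sits on the tube. Do not knock over the two sample vials.

Things in the scene. Friction and masses are not known exactly. Their poses are not given: they have to be found in the camera images.
- u_bolt_large: The larger steel U-bolt, to be used: round bar 8 mm, legs 44 mm apart between centres, 80 mm tall, 0.11 kg. Origin midway between its rounded leg tips; z points to the top of the bend (80 mm up), x from leg to leg (x = -22, +22 mm), y across the bar. Starts upright in the rack, bend up, tips 10 mm above the bench, in slots 26 mm deep. The two U-bolts may have changed places.
- u_bolt_small: A smaller U-bolt in the other row of the rack (legs 30 mm apart between centres, 72 mm tall, same bar and axes): too narrow for the tube, leave it.
- bolt_rack: Grey plastic rack fixed to the bench, 76 x 120 x 36 mm, origin under its centre, z up. The U-bolts stand in two rows at y = -35 and +35 mm, with their U planes along its x.
- rest_head: Sloping head of the tube rest, fixed, about 95 x 140 mm. Origin at the centre of the sloping face, 85 mm above the bench; z is the face's outward normal, leaning 30 degrees from vertical toward the robot; x runs up the slope, y along the steel tube (axis at x = 0, z = 15 mm). Cradle blocks beside the tube at y = -50 and +50 mm rise to z = 14 mm. Legs go in along -z.
- tube_crest (a point): Crest of the fixed tube (30 mm thick, 190 mm long) over the middle of the window, at z = 30 mm in the frame of rest_head. Fully home, the bend touches the crest and the leg tips are 72 mm below it along -z of rest_head (at its z = -42 mm).
- window (a point): Middle of the opening in the head (y -20 to +20 mm), on the top of the 18 mm clamp plate (z = -5 mm of rest_head). The plate has two chamfered 9.5 mm holes at x = -22, +22 mm. It floats along y: both holes lie at one unreported y from -9 to +9 mm, to be seen or felt for; it is stiff to shift (18 N). Below it, leaf springs bear on the legs: the last 10 to 15 mm need a push (3 to 10 N).
- vial_near: Sample vial with a screw cap, about 27 mm thick and 60 mm tall, upright near the rest; origin under its centre, z up. Leave it standing.
- vial_far: Second such vial, upright beyond the rack. Leave it standing.
There are look-alikes about, which are no part of the job. Leave any orange look-alike of the u_bolt_large alone.

How it is judged:
By the outcome, as a careful person would: the job done as asked, in the order asked, and still so for the second after the job is handed in, with the robot touching nothing.
It also fails if it takes over 51 s, if anything falls off the work surface, if the arm or the gripper's body presses on something with over 40 N, if the wrist force passes 120 N, or if a joint passes its speed limit or range.

## Working session

There is one attempt and no reset: what is moved stays moved. The work goes in short steps, Python scripts to look and compute and a tool call to move; the robot and the scene stay as the last step left them, time stands still between calls to the robot, and variables do not carry over. Pictures are saved under pics/ and viewed, at most 10 in all, crops included, and the job is handed in when it is done.

Besides the shell and the picture viewer there is one more tool, called by a JSON object that holds its "method" and its "body", one argument or row to a line. step_arm: Moves the arm, as the interface text tells. Its arguments: {"type":"object","properties":{"increments":{"type":"array"}},"required":["increments"]}

```bash
mkdir -p pics
python3 - <<'E'
from rig import observe, viewer
import cv2, numpy as np
np.set_printoptions(precision=4,suppress=True)
s=observe(); print(s['t'],s['ee_pos'],s['tool_rot'],s['finger_gap'])
for n in ("scene","top","wrist"):
    im=viewer.grab_frame(n); cv2.imwrite(f"pics/{n}0.png",im[:,:,::-1])
    print(n,viewer.camera_info(n))
E
```

```text
0.0 [256.7389 623.5653 229.9588] [-3.1393 -0.0003  2.7508] 85.5297739601047
scene {'K': array([[394.5224,   0.    , 246.1655],
       [  0.    , 394.5224, 193.0619],
       [  0.    ,   0.    ,   1.    ]]), 'R': array([[ 0.4824, -0.8759, -0.0074],
       [-0.4694, -0.2513, -0.8465],
       [ 0.7396,  0.4118, -0.5324]]), 't': array([-313.8153,  339.7311,  580.5385])}
top {'K': array([[361.1637,   0.    , 256.1468],
       [  0.    , 361.1637, 187.8319],
       [  0.    ,   0.    ,   1.    ]]), 'R': array([[ 0.0158, -0.9998, -0.0127],
       [-0.9934, -0.0143, -0.1138],
       [ 0.1135,  0.0144, -0.9934]]), 't': array([-36.6553, 585.9008, 878.9701])}
wrist {'K': array([[265.1262,   0.    , 253.4705],
       [  0.    , 265.1262, 193.7828],
       [  0.    ,   0.    ,   1.    ]]), 'mount': array([[  -0.0012,   -0.9639,   -0.2661,   67.1127],
       [   1.    ,   -0.0011,   -0.0002,   -0.0952],
       [  -0.0001,   -0.2661,    0.9639, -142.8129],
       [   0.    ,    0.    ,    0.    ,    1.    ]])}
```

View pics/scene0.png

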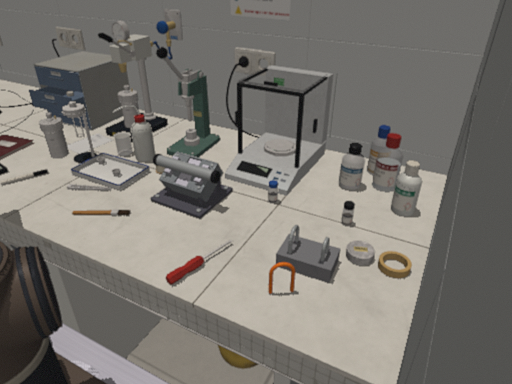

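View pics/top0.png

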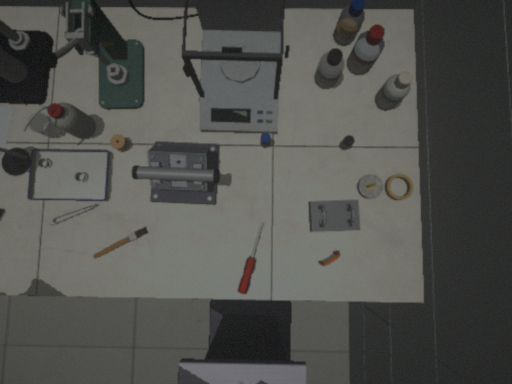

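The scene view shows the rest at about (190,180), the rack at (308,255) with two U-bolts, and the near and far vials at (273,190) and (348,212). The orange look-alike is at (283,278). In the top view the rest is at (183,173), the rack at (334,215), and the vials at (266,139) and (347,142).

```bash
cat > h.py <<'E'
import numpy as np, cv2
from rig import observe, viewer
from scipy.spatial.transform import Rotation as Ro
np.set_printoptions(precision=3,suppress=True)
def cam(n,pose=None):
    c=viewer.camera_info(n); K=np.array(c['K'])
    if n!='wrist': R=np.array(c['R']); return K,R.T,-R.T@np.array(c['t'])
    M=np.array(c['mount']); p,r=pose; Rt=Ro.from_euler('xyz',r).as_matrix()
    return K,Rt@M[:3,:3],Rt@M[:3,3]+np.array(p)
def ray(c,uv): 
    d=c[1]@np.linalg.solve(c[0],[uv[0],uv[1],1.]); return c[2],d/np.linalg.norm(d)
def onz(c,uv,z): o,d=ray(c,uv); return o+d*(z-o[2])/d[2]
def tri(*obs):  # (cam,uv)...
    A=0;b=0
    for c,uv in obs:
        o,d=ray(c,uv);P=np.eye(3)-np.outer(d,d);A=A+P;b=b+P@o
    x=np.linalg.solve(A,b); return x,max(np.linalg.norm(np.cross(x-ray(*q)[0],ray(*q)[1])) for q in obs)
def proj(c,X): p=c[0]@(c[1].T@(np.array(X)-c[2])); return p[:2]/p[2]
def shot(name,n='wrist'):
    s=observe(); im=viewer.grab_frame(n)[:,:,::-1]; cv2.imwrite(f'pics/{name}.png',im)
    return im,cam(n,(s['ee_pos'],s['tool_rot'])),s
E
python3 - <<'E'
from h import *
S=cam('scene');T=cam('top')
print(onz(T,(334,215),36),onz(S,(308,250),36),onz(T,(266,139),60),onz(S,(273,185),60),onz(T,(347,142),60),onz(T,(183,173),100),T[2],S[2])
def crop(f,x,y,w,h,k=5): 
    return cv2.resize(cv2.imread(f)[y:y+h,x:x+w],(400,300),interpolation=cv2.INTER_CUBIC)
a=np.hstack([crop('pics/scene0.png',264,220,80,60),crop('pics/top0.png',300,190,80,60)])
b=np.hstack([crop('pics/scene0.png',145,145,100,75),crop('pics/top0.png',130,135,100,75)])
m=np.vstack([a,b]); m=cv2.convertScaleAbs(m,alpha=1.3,beta=20); cv2.imwrite('pics/m.png',m)
E
```

```text
[ 520.787 -222.728   36.   ] [ 517.929 -225.688   36.   ] [705.98  -50.765  60.   ] [691.896 -58.194  60.   ] [ 700.912 -251.592   60.   ] [611.45  144.172 100.   ] [482.811 -40.933 939.377] [-118.516 -428.575  594.306]
```

View pics/m.png

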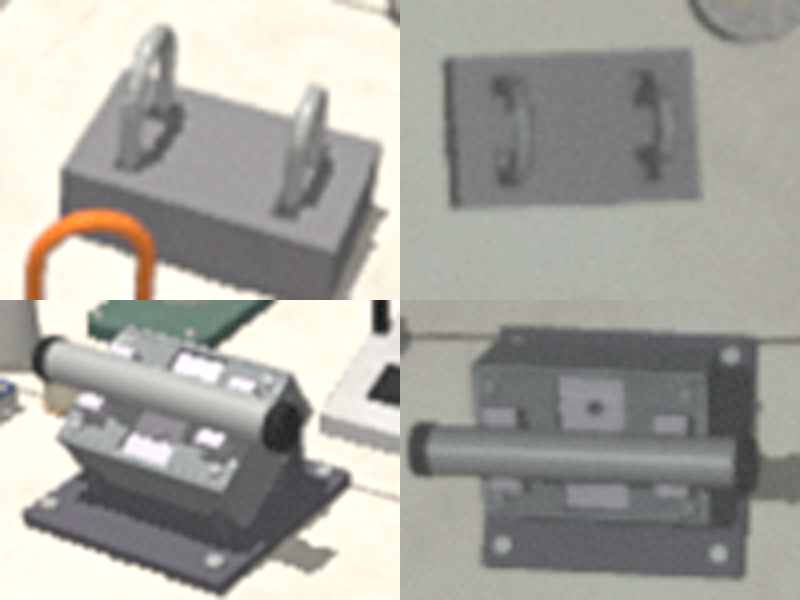

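The enlarged crops show that the left (+y) U-bolt in the rack is the taller, wider one. The rest's clamp plate shows in the window, with its upper hole at crop (596,407).

Run:
```python
from h import *
S=cam('scene');T=cam('top')
t=lambda x,y:(300+(x-400)/5,190+y/5); s=lambda x,y:(264+x/5,220+y/5)
t2=lambda x,y:(130+(x-400)/4,135+(y-300)/4); s2=lambda x,y:(145+x/4,145+(y-300)/4)
for n,a,b in [('rackBL',t(455,207),s(62,172)),('rackBR',t(702,197),s(345,240)),('rackTR',t(692,50),s(380,150)),
 ('bend L',t(522,128),s(158,30)),('bend R',t(665,117),s(320,91)),('tube L',t2(423,448),s2(45,357)),('tube R',t2(745,462),s2(280,425)),('plateTL',t2(559,377),s2(185,350))]:
    print(n,*tri((T,a),(S,b)))
```

```text
rackBL [ 479.831 -167.5     28.546] 1.0753710377050139
rackBR [ 487.091 -289.387   36.855] 2.1362450238137654
rackTR [ 559.434 -285.088   29.069] 0.6749817079219274
bend L [ 517.742 -191.494   88.211] 1.934043148510179
bend R [ 524.507 -261.622   76.978] 2.224900560881562
tube L [612.007 259.347  95.118] 1.7804997380397238
tube R [607.235  66.08   95.666] 0.005267266370986032
plateTL [656.517 176.28  100.572] 1.199054807806547
```

```bash
cat >> h.py <<'E'
def Rest(yaw): return (Ro.from_euler('z',yaw)*Ro.from_euler('y',-np.pi/6)).as_matrix()  # cols x,y,z
def toolR(xa,za): za=za/np.linalg.norm(za); xa=xa-za*(xa@za); xa/=np.linalg.norm(xa); return np.column_stack([xa,np.cross(za,xa),za])
def move(p,R):
    s=observe(); R0=Ro.from_euler('xyz',s['tool_rot']).as_matrix()
    print('shift cm',R0.T@(np.array(p)-s['ee_pos'])/10,'rv',Ro.from_matrix(R0.T@R).as_rotvec(),'t',s['t'])
E
python3 - <<'E'
from h import *
R=Rest(-.025); O=np.array([617,163,84.])
print(R); move(O+R[:,2]*95,toolR(R[:,1],-R[:,2]))
E
```

```text
[[ 0.866  0.025 -0.5  ]
 [-0.022  1.     0.012]
 [ 0.5    0.     0.866]]
shift cm [-46.412 -30.562   6.442] rv [-0.46  -0.314  1.176] t 0.15
```

{"method": "step_arm", "body": {
  "increments": [
    [[0,-46.4,-30.6,6.4,-0.46,-0.314,1.176],[0,-46.4,-30.6,6.4,-0.46,-0.314,1.176],[0,-46.4,-30.6,6.4,-0.46,-0.314,1.176],[0,-46.4,-30.6,6.4,-0.46,-0.314,1.176],[0,-46.4,-30.6,6.4,-0.46,-0.314,1.176],[0,-46.4,-30.6,6.4,-0.46,-0.314,1.176],[0,-46.4,-30.6,6.4,-0.46,-0.314,1.176],[0,-46.4,-30.6,6.4,-0.46,-0.314,1.176],[0,-46.4,-30.6,6.4,-0.46,-0.314,1.176],[0,-46.4,-30.6,6.4,-0.46,-0.314,1.176],[0,-46.4,-30.6,6.4,-0.46,-0.314,1.176],[0,-46.4,-30.6,6.4,-0.46,-0.314,1.176]]
  ]
}}

```text
t: 1.35
ee_pos: [571.2, 160.3, 166.8]
tool_rot: [2.618, -0.001, 1.541]
wrist_force: [-0.7, 1.4, -0.2]
finger_gap: 85.4
finger_force: 0.0
```

Run:
```python
from h import *
im,c,s=shot('w1'); print(s['ee_pos'],s['tool_rot'])
cv2.imwrite('pics/w1b.png',cv2.resize(im[60:360,120:400],None,fx=2,fy=2,interpolation=cv2.INTER_CUBIC))
```

```text
[571.179 160.313 166.791] [ 2.618 -0.001  1.541]
```

View pics/w1b.png

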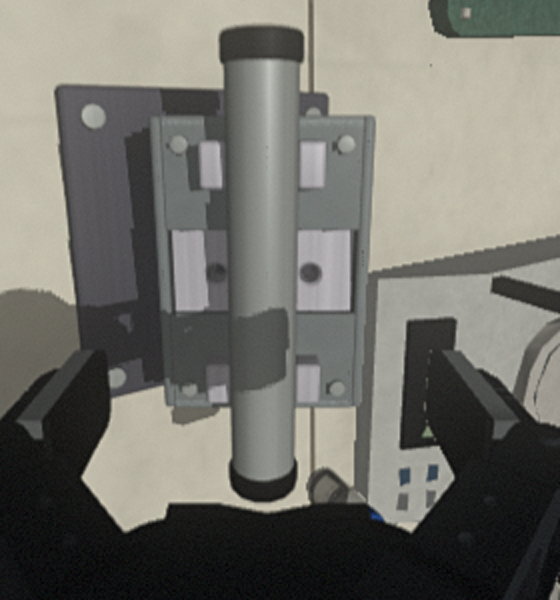

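The plate's holes show at crop (216,272) and (311,271), either side of the tube, which are full-picture pixels (228,196) and (275.5,195.5). The shadow of the gripper falls on the tube.

Run:
```python
from h import *
im=cv2.imread('pics/w1.png'); s=observe(); c=cam('wrist',(s['ee_pos'],s['tool_rot'])); T=cam('top')
g=cv2.cvtColor(im,cv2.COLOR_BGR2GRAY).astype(float)
def dark(u0,u1,v0,v1,th):
    m=g[v0:v1,u0:u1]<th; v,u=np.nonzero(m); return np.array([u.mean()+u0,v.mean()+v0]),m.sum()
hs=[dark(220,235,187,205,75),dark(268,284,187,205,75)]; print(hs)
h=[a[0] for a in hs]
f=lambda x,y:(120+x/2,60+y/2)
R=Rest(-.025); n=R[:,2]
def onpl(uv,P,n=n): o,d=ray(c,uv); return o+d*((P-o)@n)/(d@n)
O=np.array([617,163,84.])
for off in (-8,-5,-2):
    a,b=[onpl(u,O+n*off) for u in h]; print(off,a,b,np.linalg.norm(b-a),(a+b)/2, (b-a))
print('tri top',tri((c,h[1]),(T,(179,161.75))))
for nm,off,pts in [('tube axis',15,[(261,44),(264,482)]),('face corners',0,[(152,118),(376,117),(359,405),(165,405)]),('window corners',0,[(172,229),(352,229),(355,312)])]:
    print(nm,[ (R.T@(onpl(f(*p),O+n*off)-O)).round(1) for p in pts])
print('holes in rest',[(R.T@(onpl(u,O-5*n)-O)).round(1) for u in h])
```

```text
[(array([229.187, 195.978]), np.int64(91)), (array([276.75 , 195.812]), np.int64(16))]
-8 [602.073 157.3    66.229] [641.707 156.203  89.121] 45.782382764065886 [621.89  156.752  77.675] [39.634 -1.097 22.891]
-5 [600.846 158.189  68.972] [639.995 157.105  91.583] 45.22260030990583 [620.42  157.647  80.278] [39.149 -1.084 22.611]
-2 [599.618 159.078  71.715] [638.282 158.008  94.046] 44.662817855745885 [618.95  158.543  82.88 ] [38.664 -1.07  22.331]
tri top (array([640.   , 156.885,  91.288]), np.float64(0.21564257055208685))
tube axis [array([-0.1, 92.8, 15. ]), array([  -0.3, -106.7,   15. ])]
face corners [array([-47.4,  65.4,   0. ]), array([49.1, 65.2, -0. ]), array([ 47.4, -73.5,   0. ]), array([-49.7, -72.9,  -0. ])]
window corners [array([-41.4,  16.7,   0. ]), array([40.6, 16.2, -0. ]), array([ 43.5, -24. ,   0. ])]
holes in rest [array([-21.4,  -5.2,  -5. ]), array([23.8, -5.3, -5. ])]
```

Run:
```python
from h import *
move([517,-190,190],toolR(np.array([-np.sin(.07),np.cos(.07),0]),np.array([0,0,-1.])))
```

```text
shift cm [-35.24   -2.572  -4.226] rv [ 0.523  0.025 -0.098] t 1.4
```

{"method": "step_arm", "body": {
  "increments": [
    [[0,-6,-1,-4.2,0.1,0.01,-0.02],[0,-35.2,-2.6,-4.2,0.523,0.025,-0.098],[0,-35.2,-2.6,-4.2,0.523,0.025,-0.098],[0,-35.2,-2.6,-4.2,0.523,0.025,-0.098],[0,-35.2,-2.6,-4.2,0.523,0.025,-0.098],[0,-35.2,-2.6,-4.2,0.523,0.025,-0.098],[0,-35.2,-2.6,-4.2,0.523,0.025,-0.098],[0,-35.2,-2.6,-4.2,0.523,0.025,-0.098],[0,-35.2,-2.6,-4.2,0.523,0.025,-0.098],[0,-35.2,-2.6,-4.2,0.523,0.025,-0.098]]
  ]
}}

```text
t: 2.4
ee_pos: [517.3, -184.7, 189.8]
tool_rot: [3.141, -0.001, 1.647]
wrist_force: [-0.2, 0.3, 0.4]
finger_gap: 85.5
finger_force: 0.0
```

Run:
```python
from h import *
im,c,s=shot('w2'); print(s['ee_pos'],s['tool_rot'])
cv2.imwrite('pics/w2b.png',cv2.resize(im[60:360,120:400],None,fx=2,fy=2,interpolation=cv2.INTER_CUBIC))
```

```text
[ 517.349 -184.731  189.76 ] [ 3.141 -0.001  1.647]
```

View pics/w2b.png

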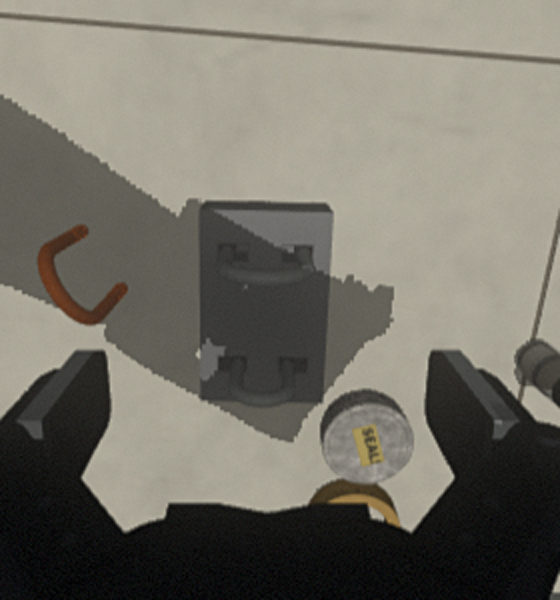

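The upper (+y) U-bolt at crop (267,268) is the wider one, so it is the larger; its legs enter the slots at about (232,252) and (302,250). The small one is at (263,390), and the orange one lies off to the left.

Run:
```python
from h import *
s=observe(); c=cam('wrist',(s['ee_pos'],s['tool_rot']));S=cam('scene');T=cam('top')
f=lambda x,y:(120+x/2,60+y/2)
for z,pts in [(86,[(267,272),(222,265),(313,265)]),(36,[(201,212),(331,213),(323,402),(202,402),(230,254),(303,252)])]:
    print(z,*[onz(c,f(*p),z) for p in pts])
print(tri((c,f(267,272)),(S,(295.6,226)),(T,(324.4,215.6))))
move([517,-188,110],toolR(np.array([-np.sin(.07),np.cos(.07),0]),np.array([0,0,-1.])))
```

```text
86 [ 517.843 -187.333   86.   ] [ 495.962 -185.481   86.   ] [ 539.675 -182.159   86.   ]
36 [ 479.197 -169.21    36.   ] [ 552.362 -164.21    36.   ] [ 560.218 -282.814   36.   ] [ 484.989 -288.507   36.   ] [ 496.909 -192.32    36.   ] [ 538.734 -187.951   36.   ]
(array([ 518.199, -190.028,   86.75 ]), np.float64(3.271658777229644))
shift cm [-0.37  -0.076  7.977] rv [ 0.001 -0.001  0.007] t 2.45
```

{"method": "step_arm", "body": {
  "increments": [
    [[0,-0.48,0.02,3,0,0,0.01],[0,-0.48,0.02,6,0,0,0.01],[0,-0.48,0.02,8,0,0,0.01],[0,-0.48,0.02,8,0,0,0.01]]
  ]
}}

```text
t: 2.85
ee_pos: [515.9, -187.7, 106.4]
tool_rot: [-3.136, -0.005, 1.639]
wrist_force: [-0.5, -0.7, -0.2]
finger_gap: 85.7
finger_force: 0.0
```

Run:
```python
from h import *
im,c,s=shot('w3'); print(s['ee_pos'],s['tool_rot'],proj(c,[517.8,-189.5,90]))
cv2.imwrite('pics/w3b.png',cv2.convertScaleAbs(cv2.resize(im[84:384,120:400],None,fx=2,fy=2,interpolation=cv2.INTER_CUBIC),alpha=1.8))
```

```text
[ 515.926 -187.673  106.398] [-3.136 -0.005  1.639] [256.232 231.299]
```

View pics/w3b.png

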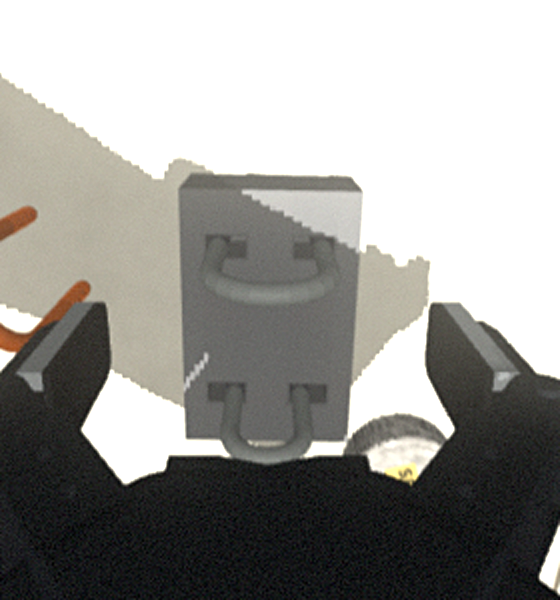

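The large bolt's bend apex is at crop (271,290), with its legs entering the slots at (221,247) and (319,247). This is close to the prediction.

Run:
```python
from h import *
s=observe(); c=cam('wrist',(s['ee_pos'],s['tool_rot']))
c2=cam('wrist',([517.349,-184.731,189.76],[3.141,-.001,1.647]))
f=lambda x,y:(120+x/2,84+y/2); g=lambda x,y:(120+x/2,60+y/2)
print('apex',tri((c,f(271,290)),(c2,g(267,272))))
print(onz(c,f(271,290),86),onz(c,f(221,247),36),onz(c,f(319,247),36),onz(c,f(208,265),75),onz(c,f(334,265),75))
move([517.8,-189.5,42],toolR(np.array([-np.sin(.066),np.cos(.066),0]),np.array([0,0,-1.])))
```

```text
apex (array([ 517.457, -179.458,  115.13 ]), np.float64(0.3593535618917193))
[ 518.83  -191.642   86.   ] [ 497.885 -194.323   36.   ] [ 539.685 -191.511   36.   ] [ 496.337 -188.27    75.   ] [ 540.776 -185.277   75.   ]
shift cm [-0.098  0.061  6.661] rv [-0.002 -0.003  0.002] t 2.9
```

{"method": "step_arm", "body": {
  "increments": [
    [[0,-0.1,0.07,2.5,0,0,0],[0,-0.1,0.07,5,0,0,0],[0,-0.1,0.07,6.5,0,0,0],[0,-0.1,0.07,6.7,0,0,0],[0,-0.1,0.07,6.7,0,0,0],[0,-0.1,0.07,6.7,0,0,0]]
  ]
}}

```text
t: 3.5
ee_pos: [520.0, -192.6, 44.7]
tool_rot: [3.138, 0.001, 1.636]
wrist_force: [0.8, 0.4, 0.6]
finger_gap: 85.6
finger_force: 0.0
```

{"method": "step_arm", "body": {
  "increments": [
    [[0,0,0,0,0,0,0],[0,0,0,0,0,0,0],[0,0,0,0,0,0,0]]
  ]
}}

```text
t: 3.8
ee_pos: [519.1, -192.3, 43.6]
tool_rot: [3.14, 0.0, 1.636]
wrist_force: [0.1, 0.8, -0.1]
finger_gap: 85.7
finger_force: 0.0
```

{"method": "step_arm", "body": {
  "increments": [
    [[255,0.15,-0.04,0.1,0,0,0],[255,0.15,-0.04,0.1,0,0,0],[255,0.15,-0.04,0.1,0,0,0],[255,0.15,-0.04,0.1,0,0,0],[255,0.15,-0.04,0.1,0,0,0],[255,0.15,-0.04,0.1,0,0,0],[255,0.15,-0.04,0.1,0,0,0]]
  ]
}}

```text
t: 4.5
ee_pos: [517.6, -190.5, 42.2]
tool_rot: [-3.14, -0.001, 1.637]
wrist_force: [-4.5, 0.9, 4.3]
finger_gap: 49.8
finger_force: 61.5
```

{"method": "step_arm", "body": {
  "increments": [
    [[255,0,0,-1.5,0,0,0],[255,0,0,-4,0,0,0],[255,0,0,-8,0,0,0],[255,0,0,-12,0,0,0],[255,0,0,-14,0,0,0],[255,0,0,-14,0,0,0]]
  ]
}}

```text
t: 5.1
ee_pos: [521.0, -192.0, 187.2]
tool_rot: [3.131, 0.005, 1.636]
wrist_force: [0.5, -0.1, -1.3]
finger_gap: 49.8
finger_force: 62.3
```

Run:
```python
from h import *
im,c,s=shot('w4'); print(s['ee_pos'],s['tool_rot'],s['finger_gap'],s['wrist_force'],s['torque'])
im2,c2,_=shot('s4','scene'); p=proj(c2,s['ee_pos']).astype(int); print(p)
a=cv2.convertScaleAbs(cv2.resize(im[134:384,140:390],(500,500),interpolation=cv2.INTER_CUBIC),alpha=1.6)
b=cv2.resize(im2[max(p[1]-60,0):,p[0]-38:p[0]+37][:125],(300,500),interpolation=cv2.INTER_CUBIC)
cv2.imwrite('pics/w4b.png',np.hstack([a,b]))
```

```text
[ 520.97  -191.966  187.233] [3.131 0.005 1.636] 49.76718074340517 [ 0.494 -0.082 -1.341] [-0.001 -0.018 -0.023]
[298 185]
```

View pics/w4b.png

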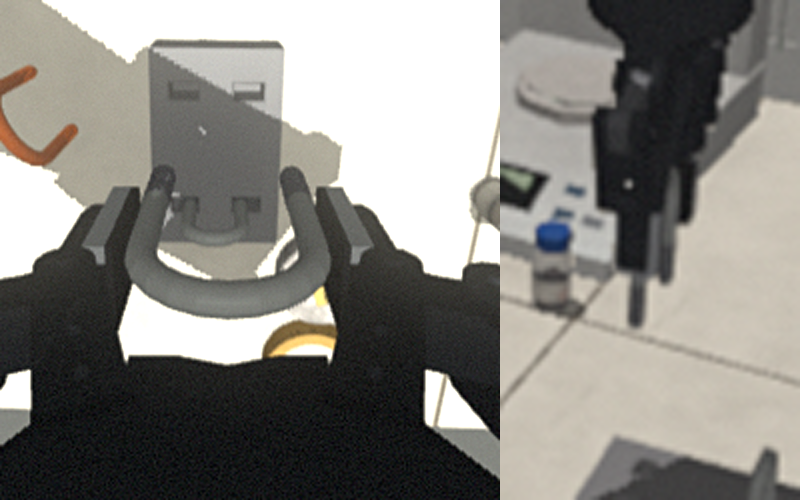

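The bolt is in the grip, with its leg tips at full-picture (221,221) and (285.5,221) and its bend apex at (255,280). The small bolt is still in the rack.

Run:
```python
from h import *
c=viewer.camera_info('wrist');K=np.array(c['K']);M=np.array(c['mount'])
def ontz(uv,z):
    d=M[:3,:3]@np.linalg.solve(K,[*uv,1]); o=M[:3,3]; return o+d*(z-o[2])/d[2]
f=lambda x,y:(140+x/2,134+y/2)
for dz in (0,2):
  print('tips',ontz(f(161,170),30+dz),ontz(f(291,170),30+dz),'apex mid',ontz(f(230,294),-44+dz),'bend inner/outer',ontz(f(230,277),-42+dz),ontz(f(230,315),-48+dz))
```

```text
tips [  1.304 -22.838  30.   ] [ 1.242 22.294 30.   ] apex mid [  1.37    0.665 -44.   ] bend inner/outer [  4.206   0.676 -42.   ] [ -0.916   0.641 -48.   ]
tips [  0.542 -23.103  32.   ] [ 0.48  22.551 32.   ] apex mid [  0.04    0.677 -42.   ] bend inner/outer [  2.958   0.688 -40.   ] [ -2.35    0.654 -46.   ]
```

```bash
cat >> h.py <<'E'
RR=Rest(-.026); OP=np.array([617,163,84.])+RR@[0.2,-5.25,0]
def rel():  # TCP in hole frame
    s=observe(); print('TCP in hole frame',RR.T@(s['ee_pos']-OP),'rv err',(Ro.from_matrix(toolR(RR[:,1],-RR[:,2])).inv()*Ro.from_euler('xyz',s['tool_rot'])).as_rotvec(),'F',RR.T@s['wrist_force'],s['t'],s['finger_gap'])
E
python3 - <<'E'
from h import *
move(OP+RR@[0,-1,100],toolR(RR[:,1],-RR[:,2]))
E
```

```text
shift cm [34.463  7.141  1.145] rv [-0.521 -0.024  0.089] t 5.2
```

{"method": "step_arm", "body": {
  "increments": [
    [[255,34.5,7.1,1.1,-0.521,-0.024,0.089],[255,34.5,7.1,1.1,-0.521,-0.024,0.089],[255,34.5,7.1,1.1,-0.521,-0.024,0.089],[255,34.5,7.1,1.1,-0.521,-0.024,0.089],[255,34.5,7.1,1.1,-0.521,-0.024,0.089],[255,34.5,7.1,1.1,-0.521,-0.024,0.089],[255,34.5,7.1,1.1,-0.521,-0.024,0.089],[255,34.5,7.1,1.1,-0.521,-0.024,0.089],[255,34.5,7.1,1.1,-0.521,-0.024,0.089],[255,34.5,7.1,1.1,-0.521,-0.024,0.089],[255,34.5,7.1,1.1,-0.521,-0.024,0.089]]
  ]
}}

```text
t: 6.3
ee_pos: [566.1, 156.7, 170.2]
tool_rot: [2.621, -0.0, 1.543]
wrist_force: [-0.8, 0.3, -0.7]
finger_gap: 49.8
finger_force: 62.5
```

Run:
```python
from h import *
rel()
move(OP+RR@[0,-1,45],toolR(RR[:,1],-RR[:,2]))
```

```text
TCP in hole frame [ -1.058  -2.404 100.003] rv err [ 0.003 -0.001  0.002] F [-1.037  0.255 -0.241] 6.3 49.8434084512397
shift cm [0.146 0.122 5.5  ] rv [-0.003  0.001 -0.002] t 6.3
```

{"method": "step_arm", "body": {
  "increments": [
    [[255,0.15,0.12,1.5,-0.003,0,-0.002],[255,0.15,0.12,3.5,-0.003,0,-0.002],[255,0.15,0.12,5,-0.003,0,-0.002],[255,0.15,0.12,5.5,-0.003,0,-0.002],[255,0.15,0.12,5.5,-0.003,0,-0.002],[255,0.15,0.12,5.5,-0.003,0,-0.002]]
  ]
}}

```text
t: 6.9
ee_pos: [595.3, 158.3, 124.8]
tool_rot: [2.615, 0.001, 1.546]
wrist_force: [-0.5, 0.2, -0.4]
finger_gap: 49.6
finger_force: 62.5
```

Run:
```python
from h import *
rel()
im,c,s=shot('w5')
print([proj(c,OP+RR@[x,y,-5]) for x in(-22,22) for y in (0,-4.75)])
cv2.imwrite('pics/w5b.png',cv2.convertScaleAbs(cv2.resize(im[170:320,155:355],(800,600),interpolation=cv2.INTER_CUBIC),alpha=1.6))
```

```text
TCP in hole frame [ 1.513 -0.    46.145] rv err [-0.003 -0.    -0.001] F [-0.649  0.164 -0.034] 6.9 49.64128921321546
[array([222.598, 210.679]), array([222.788, 216.469]), array([279.571, 210.62 ]), array([279.411, 216.406])]
```

View pics/w5b.png

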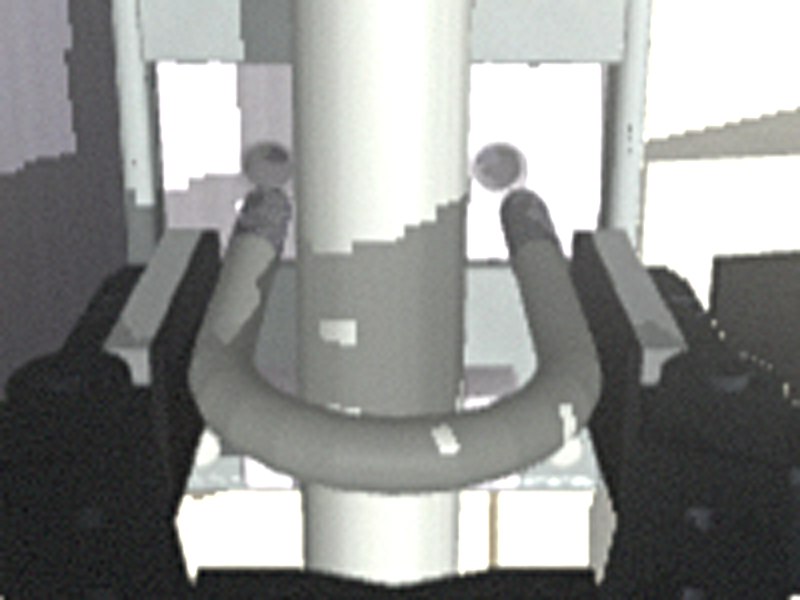

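The holes are at crop (268,163) and (500,165), and the leg tips stand above them at about (268,208) and (523,208). The legs are astride the tube, and the holes match the prediction to within half a pixel.

Run:
```python
from h import *
s=observe(); c=cam('wrist',(s['ee_pos'],s['tool_rot'])); n=RR[:,2]
f=lambda x,y:(155+x/4,170+y/4)
def onh(uv,z): o,d=ray(c,uv); return RR.T@(o+d*((OP+n*z-o)@n)/(d@n)-OP)
rel()
print('holes',onh(f(268,163),-5),onh(f(500,165),-5))
for z in (14,16): print('tips',onh(f(267,210),z+4),onh(f(525,210),z+4))
```

```text
TCP in hole frame [ 1.776  0.265 46.418] rv err [-0.003  0.    -0.001] F [ 0.209 -0.025 -0.199] 6.95 49.773144592045675
holes [-22.198   0.128  -5.   ] [22.674 -0.329 -5.   ]
tips [-19.846  -0.478  18.   ] [24.692 -0.534 18.   ]
tips [-19.598   0.314  20.   ] [24.419  0.259 20.   ]
```

{"method": "step_arm", "body": {
  "increments": [
    [[255,0,-0.22,0.4,0.003,0,0.001],[255,0,-0.22,1,0.003,0,0.001],[255,0,-0.22,1.6,0.003,0,0.001],[255,0,-0.22,1.6,0.003,0,0.001]]
  ]
}}

```text
t: 7.35
ee_pos: [600.8, 158.8, 108.0]
tool_rot: [2.621, 0.0, 1.546]
wrist_force: [0.5, 0.6, -1.0]
finger_gap: 49.6
finger_force: 62.5
```

```bash
python3 -c "
from h import *
rel()"
```

```text
TCP in hole frame [-2.12   0.615 28.844] rv err [ 0.003  0.    -0.001] F [-0.118  0.653 -1.12 ] 7.35 49.55154553038774
```

{"method": "step_arm", "body": {
  "increments": [
    [[255,0,0,0,0,0,0],[255,0,0,0.2,0,0,0],[255,0,0,0.4,0,0,0],[255,0,0,0.6,0,0,0],[255,0,0,0.8,0,0,0],[255,0,0,0.8,0,0,0]]
  ]
}}

```text
t: 7.95
ee_pos: [605.4, 158.6, 102.2]
tool_rot: [2.619, 0.0, 1.546]
wrist_force: [0.3, -0.7, -0.9]
finger_gap: 49.9
finger_force: 62.5
```

```bash
python3 -c "
from h import *
rel()"
```

```text
TCP in hole frame [-1.087  0.54  21.524] rv err [ 0.001  0.    -0.001] F [-0.121 -0.684 -0.924] 7.95 49.905870751193376
```

{"method": "step_arm", "body": {
  "increments": [
    [[255,0,0,0.3,0,0,0],[255,0,0,0.6,0,0,0],[255,0,0,0.9,0,0,0],[255,0,0,1.2,0,0,0],[255,0,0,1.2,0,0,0]]
  ]
}}

```text
t: 8.45
ee_pos: [611.4, 158.4, 91.6]
tool_rot: [2.619, 0.0, 1.546]
wrist_force: [1.8, -2.0, -1.1]
finger_gap: 49.9
finger_force: 62.5
```

```bash
python3 -c "
from h import *
rel()"
```

```text
TCP in hole frame [-1.147  0.555  9.308] rv err [ 0.001  0.    -0.001] F [ 1.018 -1.976 -1.842] 8.45 49.88113101389023
```

{"method": "step_arm", "body": {
  "increments": [
    [[255,0,0,0.2,0,0,0],[255,0,0,0.4,0,0,0],[255,0,0,0.6,0,0,0],[255,0,0,0.6,0,0,0]]
  ]
}}

```text
t: 8.85
ee_pos: [614.3, 158.4, 86.6]
tool_rot: [2.619, 0.0, 1.546]
wrist_force: [1.4, -2.9, -1.2]
finger_gap: 49.8
finger_force: 62.6
```

```bash
python3 -c "
from h import *
rel()"
```

```text
TCP in hole frame [-1.085  0.58   3.554] rv err [ 0.001  0.    -0.001] F [ 0.664 -2.89  -1.774] 8.85 49.78579867688866
```

{"method": "step_arm", "body": {
  "increments": [
    [[0,0,0,0,0,0,0],[0,0,0,0,0,0,0],[0,0,0,0,0,0,0],[0,0,0,0,0,0,0],[0,0,0,-1.5,0,0,0],[0,0,0,-3.5,0,0,0],[0,0,0,-6,0,0,0],[0,0,0,-7.5,0,0,0],[0,0,0,-7.5,0,0,0]]
  ]
}}

```text
t: 9.75
ee_pos: [577.5, 160.0, 154.5]
tool_rot: [2.614, -0.001, 1.546]
wrist_force: [0.9, -0.1, 0.8]
finger_gap: 85.1
finger_force: 0.0
```

Run:
```python
from h import *
rel(); im,c,s=shot('w6')
cv2.imwrite('pics/w6b.png',cv2.convertScaleAbs(cv2.resize(im[130:330,120:387],(800,600),interpolation=cv2.INTER_CUBIC),alpha=1.5))
```

```text
TCP in hole frame [ 0.907  1.2   80.763] rv err [-0.004  0.002 -0.001] F [ 1.153 -0.06   0.241] 9.75 85.11259421741967
```

View pics/w6b.png

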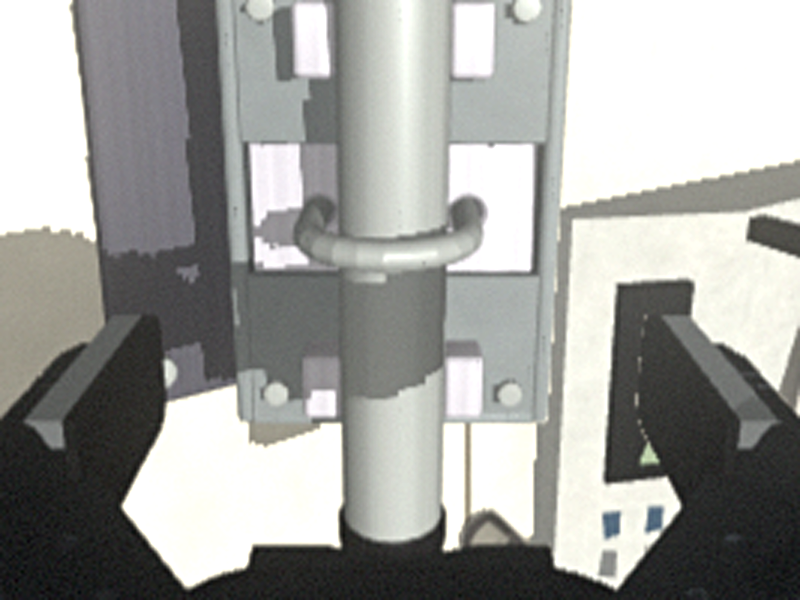

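The bolt stands astride the tube with both legs in the plate's holes, at crop (320,210) and (470,210), and its bend at (393,255). It still has to be pushed home.

{"method": "step_arm", "body": {
  "increments": [
    [[255,0,0,0,0,0,0],[255,0,0,0,0,0,0],[255,0,0,0,0,0,0],[255,0,0,0,0,0,0],[255,0,0,0,0,0,0],[255,0,0,0,0,0,0],[255,0,0,0,0,0,0],[255,0,0,0,0,0,0],[255,0,0,0,0,0,0]]
  ]
}}

```text
t: 10.7
ee_pos: [576.7, 159.4, 151.8]
tool_rot: [2.619, 0.0, 1.546]
wrist_force: [0.0, -0.2, 0.5]
finger_gap: 0.2
finger_force: 0.0
```

```bash
python3 -c "
from h import *
rel()"
```

```text
TCP in hole frame [-1.062  0.653 78.801] rv err [ 0.001  0.    -0.001] F [ 0.277 -0.216  0.415] 10.7 0.19108535068551788
```

{"method": "step_arm", "body": {
  "increments": [
    [[255,-0.06,0.1,1,0,0,0],[255,-0.06,0.1,2,0,0,0],[255,-0.06,0.1,2.5,0,0,0],[255,-0.06,0.1,2.8,0,0,0],[255,-0.06,0.1,3.1,0,0,0],[255,-0.06,0.1,3.4,0,0,0],[255,-0.06,0.1,3.6,0,0,0],[255,-0.06,0.1,3.6,0,0,0]]
  ]
}}

```text
t: 11.5
ee_pos: [595.5, 158.4, 121.1]
tool_rot: [2.619, 0.0, 1.546]
wrist_force: [0.1, -0.2, 0.1]
finger_gap: -0.0
finger_force: 0.0
```

```bash
python3 -c "
from h import *
rel()"
```

```text
TCP in hole frame [-0.143  0.14  42.759] rv err [ 0.001  0.    -0.001] F [ 0.202 -0.237  0.041] 11.5 -0.024169025155963246
```

{"method": "step_arm", "body": {
  "increments": [
    [[255,0,0,0.15,0,0,0],[255,0,0,0.3,0,0,0],[255,0,0,0.4,0,0,0],[255,0,0,0.4,0,0,0]]
  ]
}}

```text
t: 11.9
ee_pos: [598.2, 158.6, 118.8]
tool_rot: [2.617, -0.0, 1.546]
wrist_force: [-0.5, 0.2, 4.1]
finger_gap: -0.3
finger_force: 2.2
```

```bash
python3 -c "
from h import *
rel()"
```

```text
TCP in hole frame [ 1.046  0.394 39.441] rv err [-0.001  0.001 -0.001] F [1.629 0.145 3.83 ] 11.9 -0.2671089618088684
```

{"method": "step_arm", "body": {
  "increments": [
    [[255,0,0,0.2,0,0,0],[255,0,0,0.4,0,0,0],[255,0,0,0.4,0,0,0]]
  ]
}}

```text
t: 12.2
ee_pos: [599.1, 158.7, 118.0]
tool_rot: [2.62, 0.001, 1.546]
wrist_force: [-25.5, -1.7, 28.4]
finger_gap: -0.0
finger_force: 18.6
```

```bash
python3 -c "
from h import *
rel()"
```

```text
TCP in hole frame [ 1.368  0.483 38.319] rv err [ 0.002 -0.001 -0.002] F [-7.815 -2.393 37.258] 12.2 -0.03337736927221532
```

{"method": "step_arm", "body": {
  "increments": [
    [[255,0,0,-0.6,0,0,0],[255,0,0,-3,0,0,0],[255,0,0,-6.5,0,0,0],[0,0,0,-8.5,0,0,0],[0,0,0,-8.5,0,0,0],[0,0,0,-8.5,0,0,0],[0,0,0,-8.5,0,0,0],[0,0,0,-8.5,0,0,0],[0,0,0,-8.5,0,0,0]]
  ]
}}

```text
t: 13.1
ee_pos: [556.9, 159.2, 186.3]
tool_rot: [2.621, 0.001, 1.546]
wrist_force: [-0.1, -0.0, 0.1]
finger_gap: 84.8
finger_force: 0.0
```

Run:
```python
from h import *
rel(); im,c,s=shot('w7'); im2,c2,_=shot('s7','scene')
print([proj(c,OP+RR@p) for p in([0,-4,34],[0,4,34],[-26,0,8],[26,0,8])])
a=cv2.convertScaleAbs(cv2.resize(im[155:255,190:320],(520,400),interpolation=cv2.INTER_CUBIC),alpha=1.5)
b=cv2.resize(im2[145:220,150:202],(278,400),interpolation=cv2.INTER_CUBIC)
cv2.imwrite('pics/w7b.png',np.hstack([a,b]))
```

```text
TCP in hole frame [ -1.036  -0.159 118.594] rv err [ 0.003 -0.    -0.001] F [-0.044 -0.05   0.181] 13.1 84.75587924166683
[array([254.716, 202.494]), array([254.728, 193.906]), array([228.377, 190.769]), array([280.993, 190.807])]
```

View pics/w7b.png

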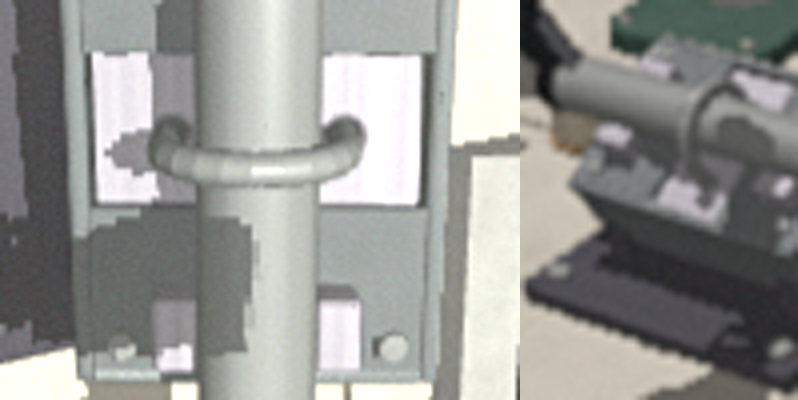

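The bend's bar covers image rows of about 192 to 201, where a fully home bolt should be (194 to 202). The scene view shows it seated on the tube, and the robot is clear.

```bash
python3 -c "
from rig import ctrl
print(ctrl.close_job())"
```

```text
the job is handed in; nothing more can be done
None
```

The large U-bolt is astride the tube with both legs through the clamp plate and pressed home on the crest (it stopped hard at about 37 N), the arm never went near the vials, and the job was handed in at about 13 s.

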